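Hang the steel hammer back in the rack

TASK

Take the steel hammer out of the wooden block and hang it head-up in the empty fork of the rack, between the spanner and the rasp, its head square across the two prongs and resting on them. Slide it back gently past the spring catch, feel for the stop behind it (its depth is not known), press the hammer home against the stop for half a second with about 10 N (never more than 15 N), and let go. Do not push or swing the two neighbours, and leave everything else where it is.

Things in the scene. Friction and masses are not known exactly. Their poses are not given: they have to be found in the camera images.
- hammer_head (a point): centre of the steel hammer's head (loose, 0.5 to 0.7 kg; stands head-up, its handle in a hole of the block). Head: dark steel box 34 (x) x 66 (y) x 42 (z) mm. Handle: round pale wood, 22 mm thick, straight down from the middle of the head's underside, 140 mm long below it, foot 50 mm deep in the block. z up. Grasp from above across the 34 mm (x), at or a few mm above this point
- block: fixed dark wooden block, 220 (x) x 90 (y) x 62 (z) mm, origin at the centre of its underside, with two 25 mm square holes 50 mm deep at 65 mm either way along its x. The hammer stands in one hole and a round wooden mallet in the other; which is which varies
- fork: the empty fork: two level steel prongs on the rack's wooden rail, tops 190 mm above the table. Origin midway between them, at their top, at the rail's front face (their root). x points from the open end to the rail, y left, z up. Prongs 12 mm wide and thick; slot between them 26 mm wide from x = -146 mm to 0. The rail's top is level with the prongs; nothing is above them
- fork_mouth (a point): middle of the fork's open end, at the prongs' top, x = -162 mm from the fork's origin; the mouth is flared over its last 16 mm. The handle enters here, from the front. Hung, the head rests across the prongs, its long side along the fork's y, head centre 21 mm over the prongs' top, handle through the slot
- catch_unit: the catch under the prongs. Origin in mid-slot at the prongs' top, 78 mm in front of the rail; axes as the fork's. 13 to 31 mm below it a sliding clip carries a rigid stop across the slot, set to a depth that differs each time and is not measured: fully home against it, the handle's axis lies up to 17 mm in front of or behind this origin (x). Find it by feel; press 5 to 15 N; over 18 N damages it
- catch (a joint): travel (m) of the clip's pair of sprung rollers, on the slot's -y side: 0 when out (slot empty, or handle home behind it), 5 to 9 mm as the handle passes. Passing them takes a light push of 1 to 4 N along x, from 47 mm short of home; they do not draw the handle in, it must be pushed right to the stop. Home, the handle has at most 3 mm of play between rollers and stop
- spanner (a joint): sideways swing (rad) of the steel spanner hanging left (+y) of the empty fork: 0 when hanging plumb. 30 mm wide, about 10 mm thick, it hangs from 12 mm above to 160 mm below its peg, which is 60 mm above the fork's prongs; its middle lies 85 mm in front of the rail
- rasp (a joint): sideways swing (rad) of the wooden-handled rasp hanging on the right (-y of the fork), likewise: 30 mm wide, 18 mm thick, from 11 mm above to 167 mm below its peg, at the same height and distance from the rail
- spanner_mid (a point): centre of the hanging spanner's width and thickness, 40 mm below its peg (20 mm above the prongs' tops): its near edge is 15 mm nearer the fork; gap to the hung hammer's head 8 to 15 mm
- rasp_mid (a point): the same point of the hanging rasp, near edge also 15 mm nearer the fork; gap to the hung head 8 to 15 mm
- mallet_head (a point): centre of the head of the round wooden mallet standing in the other hole of the block: head 56 mm in diameter, 66 mm tall; leave it alone
- brick_mid (a point): middle of a pale abrasive rubbing brick lying on the bench, 50 x 110 x 32 mm; leave it alone
- driver_mid (a point): origin of a screwdriver lying on the bench; leave it alone
- carving_mid (a point): middle of a green stone carving lying on the bench, 84 mm wide, 44 mm tall; leave it alone
- bowl_mid (a point): middle of a white bowl, 100 mm wide and 45 mm tall; leave it alone
- brush_mid (a point): origin of a cleaning brush lying on the bench; leave it alone
There are look-alikes about, which are no part of the job. What is shaped like the part that bears hammer_head but orange is not meant. Several things have the shape of the block; the one meant has the colours described above.

How it is judged:
By the outcome, as a careful person would: the job done as asked, in the order asked, and still so for the second after the job is handed in, with the robot touching nothing.
It also fails if it takes over 59 s, if anything falls off the work surface, if the arm or the gripper's body presses on something with over 40 N, if the wrist force passes 120 N, or if a joint passes its speed limit or range.

ROBOT

A 6-joint arm with a two-finger parallel gripper is mounted at the origin on the work surface. World frame = base frame: x ahead of the robot, y to its left, z up, the work surface at z = 0. Lengths are in m, angles in rad, forces in N, time in s.
With the tool pointing down it reaches from about 0.25 to 0.775 m from the base axis. Payload 4 kg.
Tool frame: the origin (TCP) lies at the very end of the fingers, on their centre line; the grasp point (between the pads) lies hold_point_z behind it (hold_point_z is the distance from the TCP to the grasp point, in m); z points along the fingers, y is the direction in which the jaws open and shut (so a half turn about z gives the same grasp; the last joint's range is limited). The gripper opens to 94 mm and grips with 3 to 60 N. Pads are 16 mm wide; open, the fingers measure 119 mm over their backs; the gripper's body (75 mm by 177 mm) begins 78 mm behind the grasp point.
Start: joints at [-1.276, 0.087, 1.371, -0, 1.684, -0.103], TCP at [0.213, -0.507, 0.206] pointing down, gripper open.
Joint ranges: [-3.1, 3.1], [-0.76, 2.03], [0.27, 2.55], [-1.08, 4.22], [0.17, 2.65], [-2.57, 2.57]. Speed limits (rad/s): [2.79, 2.79, 3.14, 3.14, 3.14, 3.14].

INTERFACE

Orientations are given as [roll, pitch, yaw] about the fixed x, y, z axes, in that order (R = Rz(yaw) Ry(pitch) Rx(roll)).
In Python, from bench import * gives the robot as it stands.
- The arm moves only by the tool step_arm, never from a script. Its argument "increments" is text: rows parted by semicolons, each of 6 numbers parted by spaces: the shift along the tool's x, y, z in cm, then the turn, a rotation vector about the tool's x, y, z in rad. A call has 1 to 5 rows; each row shifts and turns the commanded pose from where the row before left it, along the tool's axes as they then stand; what a row does not reach is not made up. A row lasts 1/10 s, in which the tool goes at most 50 mm and 8.59 degrees, less where a joint would pass 70% of its speed; a pose out of reach is approached as far as the arm can. A call is refused whole if a number of a shift passes 5 or a number of a turn 0.15, either way. A call with a gripper value outside its range is refused whole. "claw" is the gripper's target within -1 to 1 (shut at 1, half-way at 0, fully open at -1), set as the call begins (left out, the last holds). The fingers move at their own pace and stop on an object; the grip force is fixed at half the most. Time passes only in rows, so rows that do not move let the fingers close. It gives the time, the measured TCP pose, the force and the opening at its end, in the units of the state.
- get_obs(): the state, without advancing time (a new reading comes with each control period).
- snapshot(name): name is "scene" or "top" or "wrist"; returns the picture (480x640x3 uint8, red, green, blue); there is no depth.
- calibration(name): a dict with "camera_matrix" (3x3 intrinsics, pixels), "eye" and "orientation" of the camera in the world; the wrist camera has in their place "tool_from_camera" (4x4, takes a point from camera to tool coordinates, whose origin is the TCP and whose axes are the flange's). Camera axes: x right, y up, looking along -z (the intrinsics and any distortion apply to the point x, -y, -z); pixel columns grow to the right and rows downward; lengths in m; the calibration is good to about 2 mm. A picture is of the moment at which its call begins: read the wrist's pose just before it. calibration takes no time and is no camera call.
- close_job(): hands the job in, once; it reports no verdict.
The state is a dict: "time": time; "joint_positions": joint angles; "qvel": joint speeds; "joint_torque": joint torques, N m; "tool_pos": TCP position; "ee_rot": TCP orientation; "wrist_force": force on the tool from outside, world axes, zero at the start; "wrist_torque": the same for the moment, N m; "width": finger opening in m.
Only numpy, scipy, OpenCV 4.12 (cv2) and the standard library are available. Lean on these libraries where they do the work, as an engineer would, in place of code of your own. Each camera call takes 0.05 s, during which the arm holds its last target. There are 200 camera calls.

## Working session

There is one attempt and no reset: what is moved stays moved. The work goes in short steps, Python scripts to look and compute and a tool call to move; the robot and the scene stay as the last step left them, time stands still between calls to the robot, and variables do not carry over. Pictures are saved under pics/ and viewed, about 8 in all and at most 12, crops included, and the job is handed in when it is done.

Besides the shell and the picture viewer there is one more tool, called after ">>>" as name(argument=value, ...), one argument or row to a line, values as JSON. step_arm: Moves the arm, as the interface text tells. Its arguments: {"type":"object","properties":{"increments":{"type":"string"},"claw":{"type":"number"}},"required":["increments"]}

```bash
mkdir -p pics; ls; python3 - <<'E'
from bench import *
import cv2, numpy as np
o=get_obs(); print(o)
for n in ["scene","top","wrist"]:
    c=calibration(n); print(n,c)
    cv2.imwrite(f"pics/{n}0.png",snapshot(n)[:,:,::-1])
print(get_obs()['time'])
E
```

```text
pics
{'time': 0.0, 'joint_positions': array([-1.27612625e+00,  8.79274344e-02,  1.37225279e+00,  1.69148030e-07,
        1.68358886e+00, -1.03130622e-01]), 'qvel': array([ 0.00043676,  0.00080533,  0.00175352, -0.00084785, -0.00095474,
       -0.00102171]), 'joint_torque': array([-2.16914882e-04, -3.40176558e+01, -3.02429402e+01,  7.17938505e-02,
        3.29637690e-02, -1.63897462e-04]), 'tool_pos': array([ 0.21288517, -0.5065327 ,  0.20431999]), 'ee_rot': array([-3.13942781e+00, -2.24225464e-04,  3.97800479e-01]), 'wrist_force': array([-0.33474526,  0.14755678,  0.66994882]), 'wrist_torque': array([ 0.0754341 , -0.03723245, -0.01717764]), 'width': 0.09403744697916772}
scene {'camera_matrix': array([[619.59210488,   0.        , 321.95904592],
       [  0.        , 619.59210488, 240.06053155],
       [  0.        ,   0.        ,   1.        ]]), 'eye': array([1.01016812, 0.79001674, 1.30089896]), 'orientation': array([0.687176  , 0.01617837, 2.55699335])}
top {'camera_matrix': array([[512.41849378,   0.        , 327.99544752],
       [  0.        , 512.41849378, 229.98059314],
       [  0.        ,   0.        ,   1.        ]]), 'eye': array([ 0.26810724, -0.0047469 ,  1.46303915]), 'orientation': array([ 0.16185049, -0.02451315, -1.55530603])}
wrist {'camera_matrix': array([[403.05839246,   0.        , 324.46331621],
       [  0.        , 403.05839246, 248.82236113],
       [  0.        ,   0.        ,   1.        ]]), 'tool_from_camera': array([[ 5.18993411e-04,  9.67535506e-01,  2.52734596e-01,
         7.30336195e-02],
       [ 9.99999829e-01, -4.33896771e-04, -3.92438517e-04,
         1.00479912e-03],
       [-2.70037474e-04,  2.52734756e-01, -9.67535565e-01,
        -1.79993549e-01],
       [ 0.00000000e+00,  0.00000000e+00,  0.00000000e+00,
         1.00000000e+00]])}
0.15
```

View pics/scene0.png

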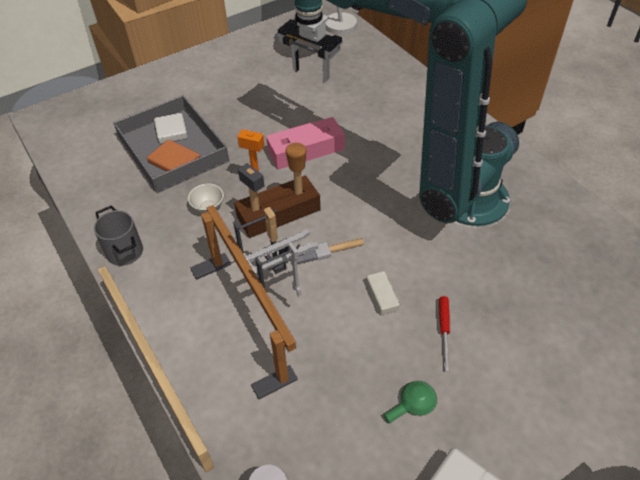

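View pics/top0.png

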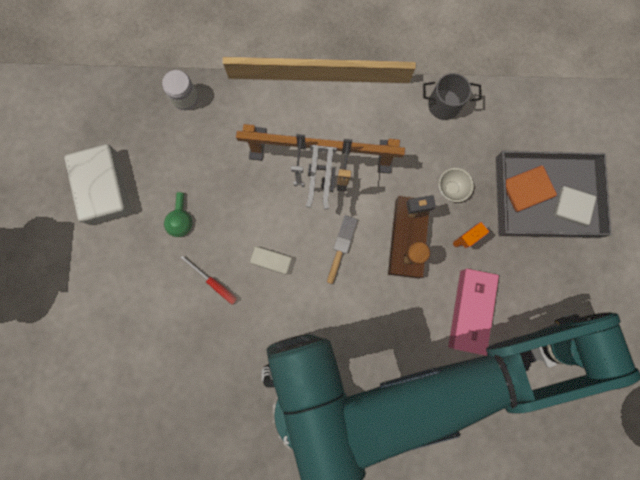

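```bash
cat > h.py <<'E'
from bench import *
import cv2, numpy as np
from scipy.spatial.transform import Rotation as R
def cam(n,o=None):
    c=calibration(n); K=c['camera_matrix']
    if n=='wrist':
        T=c['tool_from_camera']; Rt=R.from_euler('xyz',o['ee_rot']).as_matrix()
        return K, Rt@T[:3,:3], np.array(o['tool_pos'])+Rt@T[:3,3]
    return K, R.from_euler('xyz',c['orientation']).as_matrix(), np.array(c['eye'])
def ray(C,uv):
    K,Rm,e=C; d=np.linalg.solve(K,[uv[0],uv[1],1.]); return e, Rm@(d*[1,-1,-1])
def onz(C,uv,z):
    e,d=ray(C,uv); return e+d*(z-e[2])/d[2]
def proj(C,p):
    K,Rm,e=C; q=Rm.T@(np.array(p)-e); v=K@(q*[1,-1,-1]); return v[:2]/v[2]
def tri(C1,u1,C2,u2):
    a,d=ray(C1,u1); b,e=ray(C2,u2); d/=np.linalg.norm(d); e/=np.linalg.norm(e)
    s,t=np.linalg.lstsq(np.c_[d,-e],b-a,rcond=None)[0]; p,q=a+s*d,b+t*e
    return (p+q)/2,np.linalg.norm(p-q)
E
python3 - <<'E'
from h import *
im=cv2.imread('pics/top0.png')[120:280,230:440]
cv2.imwrite('pics/topc.png',cv2.resize(im,None,fx=3.75,fy=3.75,interpolation=cv2.INTER_CUBIC))
t=cam('top');s=cam('scene')
for n,uv,z in [('hamtop',(421,202),.194),('prongLtip',(309,207),.19),('prongRtip',(326,207),.19),('proot',(316,150),.19),('proot2',(330,150),.19),('railL',(237,137),.19),('railR',(403,153),.19),('block',(410,237),.062)]:
    print(n,onz(t,uv,z).round(3))
print(tri(t,(421,203),s,(251,178)))
E
```

```text
hamtop [ 0.553 -0.268  0.194]
prongLtip [0.535 0.016 0.19 ]
prongRtip [ 0.535 -0.027  0.19 ]
proot [0.685 0.001 0.19 ]
proot2 [ 0.686 -0.035  0.19 ]
railL [0.715 0.206 0.19 ]
railR [ 0.682 -0.224  0.19 ]
block [ 0.482 -0.264  0.062]
(array([ 0.55267522, -0.27082906,  0.17168219]), np.float64(0.005705175485774974))
```

View pics/topc.png

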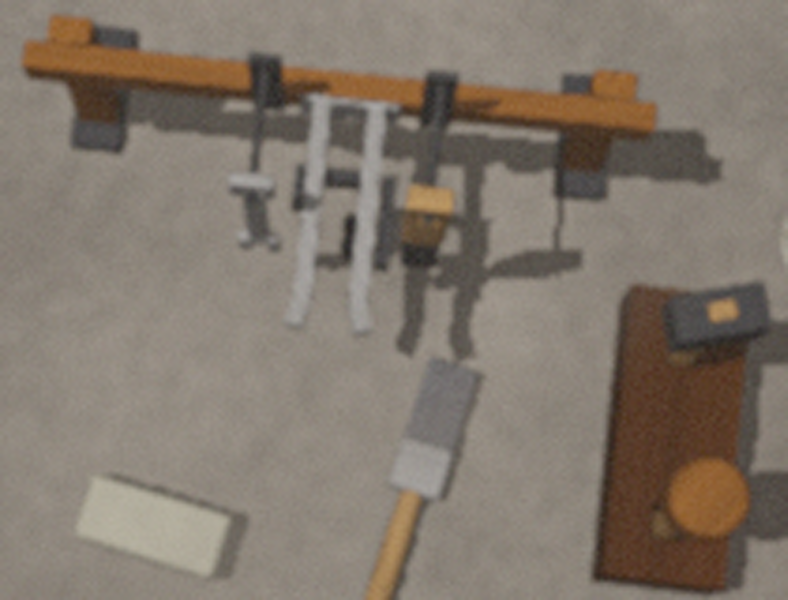

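```bash
cat >> h.py <<'E'
def plan(goal,yaw,step=4.0,turn=.13,o=None):
    """tool-frame rows (cm, rad) from measured pose to goal with tool pointing down at yaw"""
    o=o or get_obs(); p=np.array(o['tool_pos']); A=R.from_euler('xyz',o['ee_rot']); B=R.from_euler('xyz',[np.pi,0,yaw])
    rv=(A.inv()*B).as_rotvec(); d=np.array(goal)-p
    n=int(max(1,np.ceil(np.linalg.norm(d)*100/step),np.ceil(np.abs(rv).max()/turn)))
    out=[]
    for i in range(n):
        Ri=A*R.from_rotvec(rv*i/n); out.append(np.r_[Ri.inv().apply(d/n)*100,rv/n])
    for i in range(0,n,5): print('; '.join(' '.join(f'{v:.2f}' if k<3 else f'{v:.3f}' for k,v in enumerate(r)) for r in out[i:i+5]))
E
python3 - <<'E'
from h import *
t=cam('top');f=lambda u,v,z:onz(t,(230+u/3.75-.37,120+v/3.75-.37),z)
tip=f(327,325,.19);root=f(347,102,.19);d=root-tip
print(tip,root,np.arctan2(d[1],d[0]),np.linalg.norm(d))
a=f(667,297,.194);b=f(763,284,.194);d=a-b;print('ham y dir',a,b,np.linalg.norm(d),np.arctan2(d[1],d[0])-np.pi/2, 'eye',f(723,310,.194))
print('mallet tri',tri(t,(418,253),cam('scene'),(297,152)))
plan([.553,-.269,.30],1.571)
E
```

```text
[ 0.53678195 -0.00347574  0.19      ] [ 0.69402715 -0.01427787  0.19      ] -0.06858829730564793 0.15761579977897316
ham y dir [ 0.56010331 -0.23377241  0.194     ] [ 0.57053803 -0.29943309  0.194     ] 0.06648465009097584 0.15760099918635206 eye [ 0.55187591 -0.27183126  0.194     ]
mallet tri (array([ 0.41933657, -0.25569845,  0.20335518]), np.float64(0.003659424579252841))
3.69 -0.80 -0.87 -0.000 -0.000 -0.107; 3.75 -0.40 -0.87 -0.000 -0.000 -0.107; 3.77 0.00 -0.87 -0.000 -0.000 -0.107; 3.75 0.40 -0.87 -0.000 -0.000 -0.107; 3.69 0.80 -0.87 -0.000 -0.000 -0.107
3.58 1.19 -0.87 -0.000 -0.000 -0.107; 3.43 1.56 -0.87 -0.000 -0.000 -0.107; 3.25 1.92 -0.87 -0.000 -0.000 -0.107; 3.02 2.26 -0.87 -0.000 -0.000 -0.107; 2.77 2.56 -0.87 -0.000 -0.000 -0.107
2.48 2.84 -0.87 -0.000 -0.000 -0.107
```

>>> step_arm(
  increments="3.7 -0.8 -1.5 0 0 -0.12; 3.75 -0.4 -1.5 0 0 -0.12; 3.75 0 -1.5 0 0 -0.12; 3.75 0.5 -1.5 0 0 -0.12; 3.7 0.9 -1.5 0 0 -0.12",
)

```text
time: 0.65
tool_pos: [0.3669, -0.395, 0.2807]
ee_rot: [-3.141, -0.0, 1.002]
wrist_force: [-0.3, -0.3, 0.1]
width: 0.0939
```

>>> step_arm(
  increments="3.5 1.3 -1 0 0 -0.12; 3.4 1.7 0 0 0 -0.12; 3.1 2.1 0 0 0 -0.12; 2.9 2.4 0 0 0 -0.12; 2.6 2.7 0 0 0 -0.12",
)

```text
time: 1.15
tool_pos: [0.516, -0.2804, 0.29]
ee_rot: [-3.141, -0.0, 1.603]
wrist_force: [0.2, -0.5, 0.6]
width: 0.0942
```

```bash
python3 - <<'E'
from h import *
o=get_obs();print(o['time'],o['tool_pos'],o['ee_rot'],o['joint_positions'])
plan([.552,-.270,.30],1.728)
E
```

```text
1.15 [ 0.51598984 -0.28036661  0.29002796] [-3.14100750e+00 -2.66439304e-04  1.60278262e+00] [-5.94185299e-01  1.72209538e-01  1.11000384e+00 -1.32544035e-04
  1.86000956e+00 -6.26209431e-01]
0.92 3.63 -1.00 -0.001 -0.000 -0.125
```

>>> step_arm(
  increments="0.9 3.6 -1 0 0 -0.125; 0 0 0 0 0 0; 0 0 0 0 0 0",
)

```text
time: 1.45
tool_pos: [0.551, -0.2713, 0.2996]
ee_rot: [-3.14, -0.001, 1.723]
wrist_force: [0.1, 0.7, 0.6]
width: 0.0935
```

```bash
python3 - <<'E'
from h import *
o=get_obs();print(o['time'],o['tool_pos'],o['ee_rot'])
cv2.imwrite('pics/w1.png',snapshot('wrist')[:,:,::-1])
C=cam('wrist',o);print(proj(C,[.552,-.27,.194]))
E
```

```text
1.45 [ 0.5509593  -0.27130034  0.29960161] [-3.14001157e+00 -5.54144115e-04  1.72281937e+00]
[326.23733943 244.15458988]
```

View pics/w1.png

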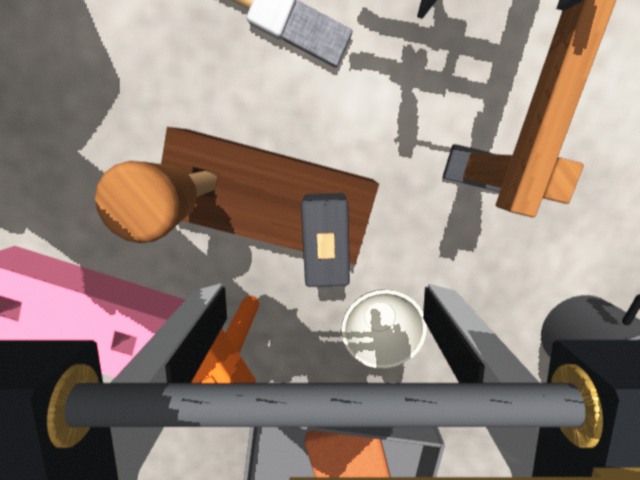

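```bash
python3 - <<'E'
from h import *
o=get_obs();im=cv2.imread('pics/w1.png');C=cam('wrist',o)
sub=im[185:300,290:365].astype(int)
m=((sub.max(2)-sub.min(2)<28)&(sub.max(2)<110)).astype(np.uint8)
m=cv2.morphologyEx(m,cv2.MORPH_CLOSE,np.ones((25,25)));m=cv2.morphologyEx(m,cv2.MORPH_OPEN,np.ones((25,25)))
c=max(cv2.findContours(m,0,2)[0],key=cv2.contourArea)
b=cv2.boxPoints(cv2.minAreaRect(c))+[290,185]; print(b)
W=np.array([onz(C,q,.194) for q in b]);print(W.round(4),np.linalg.norm(W-np.roll(W,1,0),axis=1))
for q in [(302,201),(346,198),(349,284),(306,286),(326,246)]: print(onz(C,q,.194).round(4))
print(o['width'], o['time'])
E
```

```text
[[290. 185.]
 [348. 185.]
 [348. 299.]
 [290. 299.]]
[[ 0.5196 -0.232   0.194 ]
 [ 0.56   -0.2259  0.194 ]
 [ 0.5741 -0.3104  0.194 ]
 [ 0.5307 -0.317   0.194 ]] [0.08574768 0.04083245 0.08570969 0.04394248]
[ 0.5295 -0.2419  0.194 ]
[ 0.5601 -0.2351  0.194 ]
[ 0.5729 -0.2984  0.194 ]
[ 0.5412 -0.3049  0.194 ]
[ 0.5514 -0.272   0.194 ]
0.09401822314787815 1.5
```

```bash
python3 - <<'E'
import bench; print([n for n in dir(bench) if not n.startswith('__')]); print(getattr(bench,'hold_point_z',None))
from h import *
o=get_obs();print(o.keys()); plan([.551,-.270,.22],1.768)
E
```

```text
['IKError', 'calibration', 'close_job', 'get_obs', 'hold_point_z', 'snapshot']
0.0188
dict_keys(['time', 'joint_positions', 'qvel', 'joint_torque', 'tool_pos', 'ee_rot', 'wrist_force', 'wrist_torque', 'width'])
0.08 0.05 3.99 -0.001 -0.000 -0.023; 0.08 0.05 3.99 -0.001 -0.000 -0.023
```

>>> step_arm(
  increments="0.1 0 3.5 0 0 -0.025; 0 0 3.5 0 0 -0.02; 0 0 3 0 0 0; 0 0 2.5 0 0 0; 0 0 1.6 0 0 0",
)

```text
time: 2.0
tool_pos: [0.548, -0.271, 0.1569]
ee_rot: [-3.139, -0.002, 1.765]
wrist_force: [1.1, 0.2, -0.3]
width: 0.0942
```

>>> step_arm(
  increments="0 0 0 0 0 0; 0 0 0 0 0 0",
)

```text
time: 2.2
tool_pos: [0.5497, -0.2714, 0.1601]
ee_rot: [3.142, 0.0, 1.766]
wrist_force: [0.6, 0.1, 0.1]
width: 0.0939
```

>>> step_arm(
  increments="0 0.1 0.2 0 0 0; 0 0 0 0 0 0; 0 0 0 0 0 0; 0 0 0 0 0 0; 0 0 0 0 0 0",
  claw=1,
)

```text
time: 2.7
tool_pos: [0.5517, -0.2704, 0.1578]
ee_rot: [3.141, 0.0, 1.768]
wrist_force: [0.3, 0.7, -1.1]
width: 0.0575
```

>>> step_arm(
  increments="0 0 0 0 0 0; 0 0 0 0 0 0; 0 0 0 0 0 0",
)

```text
time: 3.0
tool_pos: [0.5515, -0.2704, 0.1574]
ee_rot: [-3.141, -0.0, 1.768]
wrist_force: [0.7, 0.7, 0.6]
width: 0.0336
```

>>> step_arm(
  increments="0 0 -0.5 0 0 0; 0 0 -1.5 0 0 0; 0 0 -2.5 0 0 0; 0 0 -2.5 0 0 0; 0 0 -2.5 0 0 0",
)

```text
time: 3.5
tool_pos: [0.5511, -0.2702, 0.2535]
ee_rot: [-3.14, -0.001, 1.768]
wrist_force: [-0.7, 0.1, -4.8]
width: 0.0337
```

```bash
python3 - <<'E'
from h import *
o=get_obs();print(o['width'],o['wrist_force'],o['wrist_torque'])
plan([.46,-.0,.255],1.502,step=3)
E
```

```text
0.03368330036084731 [-0.74814132  0.10922415 -4.79260703] [-0.01428067 -0.10588264 -0.05183919]
2.83 -0.36 -0.01 -0.000 -0.000 0.027; 2.82 -0.44 -0.01 -0.000 -0.000 0.027; 2.80 -0.51 -0.01 -0.000 -0.000 0.027; 2.79 -0.59 -0.01 -0.000 -0.000 0.027; 2.77 -0.66 -0.01 -0.000 -0.000 0.027
2.75 -0.74 -0.01 -0.000 -0.000 0.027; 2.73 -0.81 -0.01 -0.000 -0.000 0.027; 2.71 -0.88 -0.01 -0.000 -0.000 0.027; 2.69 -0.95 -0.01 -0.000 -0.000 0.027; 2.66 -1.02 -0.01 -0.000 -0.000 0.027
```

>>> step_arm(
  increments="1.8 -0.2 0 0 0 0.027; 2.8 -0.4 0 0 0 0.027; 2.8 -0.5 0 0 0 0.027; 2.8 -0.6 0 0 0 0.027; 2.8 -0.65 0 0 0 0.027",
)

```text
time: 4.0
tool_pos: [0.5094, -0.1437, 0.2527]
ee_rot: [-3.14, -0.0, 1.631]
wrist_force: [0.9, 0.2, -6.4]
width: 0.0336
```

>>> step_arm(
  increments="2.8 -0.75 0 0 0 0.027; 2.7 -0.8 0 0 0 0.027; 2.7 -0.9 0 0 0 0.027; 2.7 -1 0 0 0 0.027; 1.8 -1 0 0 0 0.027",
)

```text
time: 4.5
tool_pos: [0.4632, -0.0164, 0.253]
ee_rot: [-3.141, -0.0, 1.498]
wrist_force: [0.6, 0.3, -5.3]
width: 0.0337
```

>>> step_arm(
  increments="1.2 -0.6 0 0 0 0; 0 0 0 0 0 0; 0 0 0 0 0 0; 0 0 0 0 0 0",
)

```text
time: 4.9
tool_pos: [0.4594, -0.0065, 0.2524]
ee_rot: [-3.141, 0.001, 1.497]
wrist_force: [0.1, -0.4, -5.5]
width: 0.034
```

```bash
python3 - <<'E'
from h import *
o=get_obs();print(o['time'],o['tool_pos'],o['ee_rot'],o['wrist_force'],o['wrist_torque'],o['width'])
cv2.imwrite('pics/w2.png',snapshot('wrist')[:,:,::-1])
cv2.imwrite('pics/s2.png',snapshot('scene')[:,:,::-1])
C=cam('wrist',o);print(proj(C,[.535,-.003,.19]),proj(C,[.694,-.014,.19]))
E
```

```text
4.9 [ 0.45943811 -0.00651225  0.25240264] [-3.14146216e+00  7.18123360e-04  1.49688693e+00] [ 0.14066158 -0.35269792 -5.50212033] [-0.07174466 -0.08578556  0.00594559] 0.03402095731038551
[444.77117506 248.49191563] [701.73275111 247.4629729 ]
```

View pics/w2.png

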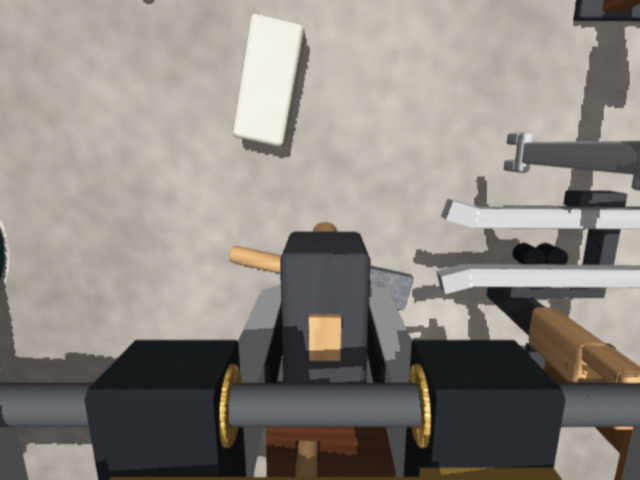

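```bash
python3 - <<'E'
from h import *
o=get_obs();im=cv2.imread('pics/w2.png');C=cam('wrist',o);g=cv2.cvtColor(im,6)
for u in (500,580,630): print(u,[f'{v}:{g[v,u]}' for v in list(range(198,234))+list(range(258,300))])
E
python3 - <<'E'
import cv2
im=cv2.imread('pics/w2.png')[110:310,420:640]
cv2.imwrite('pics/w2c.png',cv2.resize(im,None,fx=3,fy=3,interpolation=cv2.INTER_CUBIC))
E
```

```text
500 ['198:179', '199:180', '200:179', '201:178', '202:178', '203:177', '204:178', '205:169', '206:153', '207:128', '208:129', '209:184', '210:211', '211:215', '212:215', '213:216', '214:217', '215:219', '216:220', '217:219', '218:219', '219:218', '220:217', '221:218', '222:219', '223:218', '224:220', '225:220', '226:215', '227:199', '228:182', '229:178', '230:178', '231:177', '232:179', '233:178', '258:83', '259:84', '260:84', '261:85', '262:84', '263:89', '264:108', '265:124', '266:126', '267:123', '268:131', '269:181', '270:210', '271:213', '272:214', '273:216', '274:217', '275:220', '276:220', '277:220', '278:219', '279:218', '280:218', '281:219', '282:219', '283:218', '284:219', '285:208', '286:153', '287:77', '288:32', '289:24', '290:20', '291:25', '292:22', '293:24', '294:24', '295:20', '296:25', '297:23', '298:26', '299:23']
580 ['198:32', '199:31', '200:33', '201:34', '202:34', '203:36', '204:34', '205:36', '206:46', '207:64', '208:85', '209:125', '210:173', '211:193', '212:198', '213:199', '214:202', '215:205', '216:206', '217:202', '218:196', '219:169', '220:148', '221:142'
[... 742 characters left out ...]
2:215', '213:216', '214:220', '215:221', '216:222', '217:221', '218:220', '219:217', '220:216', '221:216', '222:215', '223:214', '224:214', '225:212', '226:211', '227:204', '228:185', '229:181', '230:189', '231:193', '232:193', '233:191', '258:202', '259:202', '260:203', '261:204', '262:203', '263:200', '264:184', '265:150', '266:125', '267:124', '268:125', '269:135', '270:181', '271:207', '272:215', '273:217', '274:220', '275:220', '276:221', '277:222', '278:217', '279:216', '280:216', '281:214', '282:211', '283:212', '284:212', '285:210', '286:200', '287:177', '288:179', '289:191', '290:194', '291:195', '292:195', '293:196', '294:195', '295:194', '296:194', '297:194', '298:194', '299:194']
```

View pics/w2c.png

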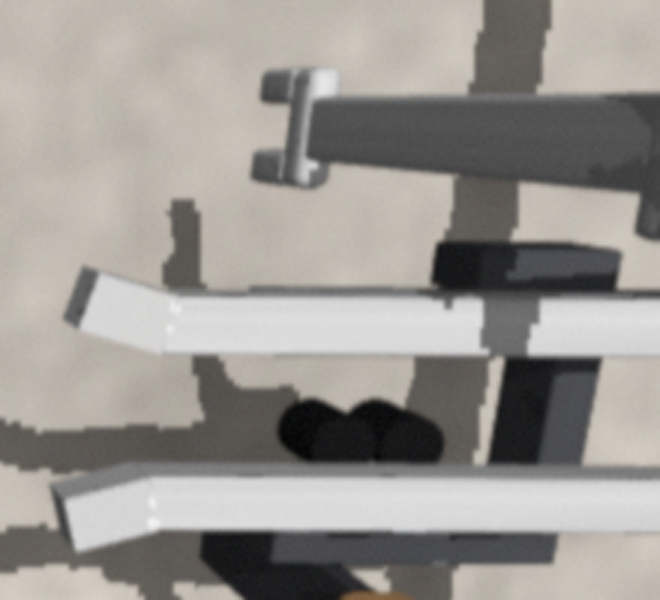

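```bash
python3 - <<'E'
from h import *
o=get_obs();C=cam('wrist',o)
a=onz(C,(500,247.9),.19);b=onz(C,(630,248.6),.19);d=b-a;yaw=np.arctan2(d[1],d[0]);t=onz(C,(446.8,247.3),.19)
print(a,b,'yaw',yaw,'tip',t,'root', t+.162*np.r_[np.cos(yaw),np.sin(yaw),0])
print('stopface',onz(C,(602.7,247),.177))
W=np.array([onz(C,q,.19) for q in [(500,209),(500,227.5),(500,268.7),(500,286)]]);print(W.round(4))
e=onz(C,(325,337),.2889);Rt=R.from_euler('xyz',o['ee_rot']);print('eye tool',Rt.inv().apply(e-o['tool_pos']))
for q in [(287,234),(366,234),(283,375),(368,380)]: print(Rt.inv().apply(onz(C,q,.2889)-o['tool_pos']))
# spanner & rasp edges near
E
```

```text
[ 0.56909336 -0.00505441  0.19      ] [ 0.64954116 -0.01142304  0.19      ] yaw -0.07900007559434429 tip [ 0.53617724 -0.00224717  0.19      ] root [ 0.69767198 -0.01503187  0.19      ]
stopface [ 0.64152724 -0.01315026  0.177     ]
[[ 0.5682  0.0194  0.19  ]
 [ 0.5686  0.0079  0.19  ]
 [ 0.5696 -0.0186  0.19  ]
 [ 0.57   -0.0302  0.19  ]]
eye tool [-0.00081982  0.00063072 -0.03662504]
[ 0.04028188 -0.01324086 -0.03663432]
[ 0.04030299  0.01552132 -0.03664625]
[-0.0175169  -0.01617136 -0.03661197]
[-0.0197398   0.01792077 -0.03662528]
```

>>> step_arm(
  increments="0.5 0 2 0 0 0.003; 0.5 0 2 0 0 0; 0 0 1.2 0 0 0; 0 0 0 0 0 0; 0 0 0 0 0 0",
)

```text
time: 5.5
tool_pos: [0.4601, 0.0039, 0.2008]
ee_rot: [3.141, 0.0, 1.494]
wrist_force: [0.4, 0.7, -4.8]
width: 0.0336
```

```bash
cat > st.py <<'E'
from h import *
o=get_obs();p=o['tool_pos'];y=-.078
d=p-np.array([.569,-.00505,.19]);ux=np.array([np.cos(y),np.sin(y)]);uy=np.array([-ux[1],ux[0]])
f=o['wrist_force']
print('t',round(o['time'],2),'catchx mm',((p[:2]-[.6198,-.0090])@ux*1e3).round(2),'lat mm',(d[:2]@uy*1e3).round(2),'z',p[2].round(4),'yaw err',(o['ee_rot'][2]-np.pi/2-y).round(4),'F fork',(f[:2]@ux).round(2),(f[:2]@uy).round(2),f[2].round(2),'w',round(o['width'],4),o['ee_rot'][:2].round(4),o['wrist_torque'].round(3))
E
python3 st.py
```

```text
t 5.5 catchx mm -160.19 lat mm 0.39 z 0.2008 yaw err 0.0014 F fork 0.34 0.74 -4.84 w 0.0336 [3.1414e+00 3.0000e-04] [-0.017 -0.113 -0.032]
```

>>> step_arm(
  increments="0 1.5 0 0 0 0; 0 2 0 0 0 0; 0 2 0 0 0 0; 0 1.5 0 0 0 0; 0 1 0 0 0 0",
)

```text
time: 6.0
tool_pos: [0.5414, -0.0023, 0.2017]
ee_rot: [3.139, 0.0, 1.494]
wrist_force: [0.1, -0.0, -5.4]
width: 0.0335
```

```bash
python3 st.py; python3 - <<'E'
from h import *
o=get_obs();im=snapshot('wrist')[:,:,::-1];cv2.imwrite('pics/w3.png',im)
E
```

```text
t 6.0 catchx mm -78.69 lat mm 0.61 z 0.2017 yaw err 0.0016 F fork 0.1 -0.04 -5.41 w 0.0335 [3.1392e+00 3.0000e-04] [-0.054 -0.044  0.015]
```

View pics/w3.png

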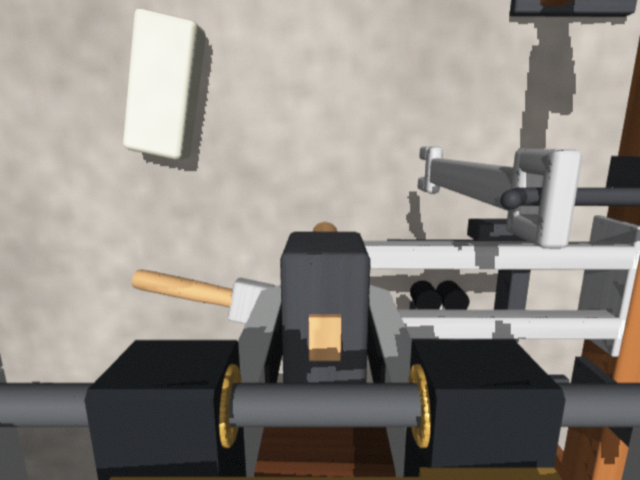

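```bash
python3 - <<'E'
from h import *
o=get_obs();im=cv2.imread('pics/w3.png');C=cam('wrist',o);g=cv2.cvtColor(im,6).astype(int)
Rt=R.from_euler('xyz',o['ee_rot'])
for u in (420,450,490,530,580):
    c=g[:,u]; 
    print(u,''.join(f'{v}:{c[v]} ' for v in range(260,275)),'|',''.join(f'{v}:{c[v]} ' for v in range(306,320)))
for q in [(450,268.5),(450,311.5),(580,269),(580,313)]: print(Rt.inv().apply(onz(C,q,.19)-o['tool_pos']).round(4))
E
```

```text
420 260:225 261:226 262:226 263:225 264:226 265:225 266:225 267:218 268:196 269:179 270:179 271:179 272:170 273:144 274:115  | 306:27 307:24 308:42 309:79 310:113 311:127 312:130 313:134 314:133 315:133 316:142 317:168 318:203 319:217 
450 260:226 261:226 262:225 263:224 264:224 265:223 266:224 267:215 268:178 269:123 270:92 271:87 272:88 273:91 274:88  | 306:22 307:23 308:36 309:70 310:106 311:124 312:129 313:134 314:132 315:136 316:141 317:166 318:203 319:220 
490 260:113 261:113 262:114 263:115 264:112 265:112 266:112 267:115 268:126 269:163 270:184 271:188 272:188 273:176 274:140  | 306:193 307:190 308:187 309:167 310:145 311:129 312:129 313:128 314:133 315:132 316:130 317:146 318:190 319:215 
530 260:221 261:223 262:221 263:221 264:219 265:220 266:219 267:214 268:189 269:139 270:114 271:122 272:139 273:156 274:166  | 306:194 307:197 308:193 309:180 310:151 311:129 312:127 313:126 314:130 315:132 316:135 317:155 318:192 319:212 
580 260:220 261:219 262:219 263:217 264:216 265:217 266:216 267:211 268:196 269:185 270:190 271:197 272:200 273:200 274:203  | 306:79 307:79 308:79 309:86 310:109 311:122 312:125 313:127 314:129 315:133 316:136 317:149 318:189 319:212 
[0.0121 0.0628 0.0115]
[-0.011   0.0646  0.0115]
[0.0118 0.1276 0.0117]
[-0.0118  0.1314  0.0117]
```

>>> step_arm(
  increments="0 1 0.2 0 0 0; 0 1 0.2 0 0 0; 0 1 0 0 0 0; 0 0 0 0 0 0; 0 0 0 0 0 0",
)

```text
time: 6.55
tool_pos: [0.5695, -0.004, 0.1963]
ee_rot: [-3.141, 0.0, 1.495]
wrist_force: [-0.0, 0.1, -6.0]
width: 0.0334
```

```bash
python3 st.py
```

```text
t 6.55 catchx mm -50.55 lat mm 1.08 z 0.1963 yaw err 0.0021 F fork -0.05 0.05 -6.02 w 0.0334 [-3.1407e+00  1.0000e-04] [-0.063 -0.041  0.034]
```

>>> step_arm(
  increments="-0.04 0 0.05 0 0 0; 0 0 0.05 0 0 0; 0 0 0 0 0 0",
)

```text
time: 6.85
tool_pos: [0.5693, -0.0044, 0.1955]
ee_rot: [-3.142, 0.0, 1.495]
wrist_force: [-0.0, 0.2, -6.1]
width: 0.0336
```

>>> step_arm(
  increments="0 0 0.05 0 0 0; 0 0 0 0 0 0; 0 0 0 0 0 0",
)

```text
time: 7.15
tool_pos: [0.5694, -0.0044, 0.1954]
ee_rot: [3.141, 0.0, 1.495]
wrist_force: [-1.8, 0.9, -2.6]
width: 0.0337
```

>>> step_arm(
  increments="0 0 -0.06 0 0 0; 0 0.25 0 0 0 0; 0 0.25 0 0 0 0; 0 0.25 0 0 0 0; 0 0.25 0 0 0 0",
)

```text
time: 7.65
tool_pos: [0.5798, -0.0052, 0.1954]
ee_rot: [-3.141, 0.0, 1.495]
wrist_force: [-0.2, 0.1, -4.9]
width: 0.0339
```

```bash
python3 st.py
```

```text
t 7.65 catchx mm -40.18 lat mm 0.65 z 0.1954 yaw err 0.0019 F fork -0.18 0.12 -4.87 w 0.0339 [-3.1415e+00  1.0000e-04] [-0.045  0.017 -0.053]
```

>>> step_arm(
  increments="0 0.25 0 0 0 0; 0 0.25 0 0 0 0; 0 0.25 0 0 0 0; 0 0.25 0 0 0 0; 0 0.2 0 0 0 0",
)

```text
time: 8.15
tool_pos: [0.5916, -0.0056, 0.1955]
ee_rot: [-3.141, -0.001, 1.495]
wrist_force: [-0.5, 1.5, -4.9]
width: 0.0336
```

```bash
python3 st.py
```

```text
t 8.15 catchx mm -28.37 lat mm 1.2 z 0.1955 yaw err 0.0024 F fork -0.65 1.44 -4.9 w 0.0336 [-3.1414e+00 -8.0000e-04] [0.345 0.188 0.003]
```

>>> step_arm(
  increments="-0.03 0.2 0 0 0 0; 0 0.2 0 0 0 0; 0 0.2 0 0 0 0; 0 0.2 0 0 0 0",
)

```text
time: 8.55
tool_pos: [0.5999, -0.007, 0.1955]
ee_rot: [3.141, -0.0, 1.495]
wrist_force: [-0.1, 2.6, -5.5]
width: 0.0336
```

```bash
python3 st.py
```

```text
t 8.55 catchx mm -19.96 lat mm 0.51 z 0.1955 yaw err 0.0021 F fork -0.27 2.59 -5.5 w 0.0336 [ 3.1409e+00 -1.0000e-04] [ 0.436 -0.137 -0.059]
```

>>> step_arm(
  increments="0 0.2 0 0 0 0; 0 0.2 0 0 0 0; 0 0.2 0 0 0 0; 0 0.2 0 0 0 0",
)

```text
time: 8.95
tool_pos: [0.6072, -0.0076, 0.1955]
ee_rot: [-3.14, 0.0, 1.495]
wrist_force: [-1.1, 1.9, -5.2]
width: 0.0335
```

```bash
python3 st.py
```

```text
t 8.95 catchx mm -12.71 lat mm 0.39 z 0.1955 yaw err 0.002 F fork -1.23 1.78 -5.23 w 0.0335 [-3.1405e+00  1.0000e-04] [0.402 0.088 0.013]
```

>>> step_arm(
  increments="0 0.2 0 0 0 0; 0 0.15 0 0 0 0; 0 0.15 0 0 0 0; 0 0.15 0 0 0 0",
)

```text
time: 9.35
tool_pos: [0.6141, -0.0081, 0.1955]
ee_rot: [3.141, 0.0, 1.495]
wrist_force: [0.4, 2.1, -6.6]
width: 0.0338
```

```bash
python3 st.py
```

```text
t 9.35 catchx mm -5.74 lat mm 0.5 z 0.1955 yaw err 0.0021 F fork 0.22 2.17 -6.57 w 0.0338 [3.1413 0.    ] [ 0.47  -0.117  0.042]
```

>>> step_arm(
  increments="0 0.1 0 0 0 0; 0 0.1 0 0 0 0; 0 0.1 0 0 0 0; 0 0.1 0 0 0 0",
)

```text
time: 9.75
tool_pos: [0.6181, -0.0085, 0.1955]
ee_rot: [3.141, 0.0, 1.495]
wrist_force: [-0.1, 2.0, -7.1]
width: 0.0339
```

```bash
python3 st.py
```

```text
t 9.75 catchx mm -1.78 lat mm 0.43 z 0.1955 yaw err 0.002 F fork -0.21 2.01 -7.15 w 0.0339 [3.1413e+00 1.0000e-04] [ 0.402 -0.302  0.068]
```

>>> step_arm(
  increments="0 0.1 0 0 0 0; 0 0.1 0 0 0 0; 0 0.1 0 0 0 0; 0 0.1 0 0 0 0",
)

```text
time: 10.15
tool_pos: [0.6221, -0.0088, 0.1956]
ee_rot: [3.141, 0.0, 1.495]
wrist_force: [1.6, 1.7, -6.9]
width: 0.0342
```

```bash
python3 st.py
```

```text
t 10.15 catchx mm 2.26 lat mm 0.37 z 0.1956 yaw err 0.0019 F fork 1.44 1.82 -6.88 w 0.0342 [3.1412e+00 3.0000e-04] [ 0.356 -0.337 -0.01 ]
```

>>> step_arm(
  increments="0 0.1 0 0 0 0; 0 0.1 0 0 0 0; 0 0 0 0 0 0",
)

```text
time: 10.45
tool_pos: [0.6242, -0.009, 0.1956]
ee_rot: [3.141, 0.0, 1.495]
wrist_force: [1.3, 1.0, -6.5]
width: 0.0333
```

```bash
python3 st.py
```

```text
t 10.45 catchx mm 4.4 lat mm 0.36 z 0.1956 yaw err 0.0019 F fork 1.17 1.1 -6.54 w 0.0333 [3.1409e+00 3.0000e-04] [ 0.319 -0.443  0.05 ]
```

>>> step_arm(
  increments="0 0.1 0 0 0 0; 0 0.1 0 0 0 0; 0 0 0 0 0 0",
)

```text
time: 10.75
tool_pos: [0.6261, -0.0092, 0.1957]
ee_rot: [3.141, 0.0, 1.495]
wrist_force: [1.8, 1.8, -6.9]
width: 0.0338
```

```bash
python3 st.py
```

```text
t 10.75 catchx mm 6.33 lat mm 0.32 z 0.1957 yaw err 0.0019 F fork 1.63 1.94 -6.91 w 0.0338 [3.141e+00 3.000e-04] [ 0.196 -0.507 -0.025]
```

>>> step_arm(
  increments="0 0.1 0 0 0 0; 0 0 0 0 0 0",
)

```text
time: 10.95
tool_pos: [0.6269, -0.0094, 0.1957]
ee_rot: [3.141, 0.001, 1.495]
wrist_force: [0.9, 1.0, -6.0]
width: 0.034
```

>>> step_arm(
  increments="0 0.1 0 0 0 0; 0 0 0 0 0 0",
)

```text
time: 11.15
tool_pos: [0.6276, -0.0096, 0.1956]
ee_rot: [-3.141, 0.001, 1.494]
wrist_force: [0.4, -1.2, -5.0]
width: 0.0341
```

>>> step_arm(
  increments="0 0.1 0 0 0 0; 0 0 0 0 0 0",
)

```text
time: 11.35
tool_pos: [0.6288, -0.0095, 0.1956]
ee_rot: [-3.141, 0.0, 1.495]
wrist_force: [-0.5, -0.1, -5.6]
width: 0.0337
```

```bash
python3 st.py
```

```text
t 11.35 catchx mm 9.0 lat mm 0.27 z 0.1956 yaw err 0.0018 F fork -0.52 -0.12 -5.64 w 0.0337 [-3.1414e+00  4.0000e-04] [-0.045 -0.044 -0.051]
```

>>> step_arm(
  increments="0 0 0.04 0 0 0; 0 0.05 0 0 0 0; 0 0 0 0 0 0",
)

```text
time: 11.65
tool_pos: [0.6293, -0.0093, 0.1955]
ee_rot: [3.141, 0.0, 1.495]
wrist_force: [-1.3, -0.7, -2.9]
width: 0.0337
```

>>> step_arm(
  increments="0 0.05 0 0 0 0; 0 0 0 0 0 0",
)

```text
time: 11.85
tool_pos: [0.6299, -0.0093, 0.1954]
ee_rot: [3.141, 0.0, 1.495]
wrist_force: [-1.4, -0.4, -3.7]
width: 0.034
```

>>> step_arm(
  increments="0 0.05 0 0 0 0; 0 0 0 0 0 0",
)

```text
time: 12.05
tool_pos: [0.6299, -0.0093, 0.1955]
ee_rot: [-3.141, 0.0, 1.495]
wrist_force: [-2.3, 0.4, -2.4]
width: 0.034
```

```bash
python3 st.py
```

```text
t 12.05 catchx mm 10.11 lat mm 0.5 z 0.1955 yaw err 0.0021 F fork -2.28 0.18 -2.4 w 0.034 [-3.1408e+00  1.0000e-04] [ 0.012  0.477 -0.034]
```

>>> step_arm(
  increments="0 0.05 0 0 0 0; 0 0 0 0 0 0",
)

```text
time: 12.25
tool_pos: [0.63, -0.0093, 0.1955]
ee_rot: [-3.14, 0.0, 1.495]
wrist_force: [-4.0, 0.3, -0.8]
width: 0.0338
```

>>> step_arm(
  increments="0 0.05 0 0 0 0; 0 0 0 0 0 0",
)

```text
time: 12.45
tool_pos: [0.63, -0.0093, 0.1955]
ee_rot: [-3.139, 0.0, 1.495]
wrist_force: [-6.7, 0.3, -0.1]
width: 0.0338
```

```bash
python3 st.py
```

```text
t 12.45 catchx mm 10.22 lat mm 0.5 z 0.1955 yaw err 0.0021 F fork -6.71 -0.23 -0.14 w 0.0338 [-3.1387e+00  2.0000e-04] [0.057 1.214 0.005]
```

>>> step_arm(
  increments="0 0.06 0 0 0 0; 0 0 0 0 0 0",
)

```text
time: 12.65
tool_pos: [0.6301, -0.0093, 0.1955]
ee_rot: [-3.137, 0.0, 1.495]
wrist_force: [-7.8, 0.3, 0.4]
width: 0.034
```

```bash
python3 st.py
```

```text
t 12.65 catchx mm 10.28 lat mm 0.5 z 0.1955 yaw err 0.002 F fork -7.79 -0.3 0.38 w 0.034 [-3.1374e+00  2.0000e-04] [0.076 1.568 0.025]
```

>>> step_arm(
  increments="0 0.06 0 0 0 0; 0 0 0 0 0 0",
)

```text
time: 12.85
tool_pos: [0.6302, -0.0093, 0.1955]
ee_rot: [-3.136, 0.0, 1.495]
wrist_force: [-8.7, 0.4, 0.7]
width: 0.0342
```

>>> step_arm(
  increments="0 0.02 0 0 0 0; 0 0 0 0 0 0; 0 0 0 0 0 0; 0 0 0 0 0 0; 0 0 0 0 0 0",
)

```text
time: 13.35
tool_pos: [0.6302, -0.0093, 0.1955]
ee_rot: [-3.136, 0.0, 1.495]
wrist_force: [-9.6, 0.4, 0.3]
width: 0.0339
```

>>> step_arm(
  increments="0 0 0 0 0 0; 0 0 0 0 0 0; 0 0 0 0 0 0",
)

```text
time: 13.65
tool_pos: [0.6302, -0.0093, 0.1955]
ee_rot: [-3.136, 0.0, 1.495]
wrist_force: [-9.6, 0.5, 1.6]
width: 0.0339
```

```bash
python3 st.py
```

```text
t 13.65 catchx mm 10.35 lat mm 0.49 z 0.1955 yaw err 0.002 F fork -9.59 -0.25 1.55 w 0.0339 [-3.1357e+00  2.0000e-04] [ 0.031  1.864 -0.004]
```

>>> step_arm(
  increments="0 -0.1 0 0 0 0; 0 -0.1 0 0 0 0; 0 0 0 0 0 0",
)

```text
time: 13.95
tool_pos: [0.63, -0.0093, 0.1955]
ee_rot: [-3.14, 0.0, 1.495]
wrist_force: [-6.1, 1.0, -0.3]
width: 0.0338
```

```bash
python3 st.py
```

```text
t 13.95 catchx mm 10.19 lat mm 0.49 z 0.1955 yaw err 0.002 F fork -6.13 0.54 -0.31 w 0.0338 [-3.1403e+00  1.0000e-04] [ 0.026  1.06  -0.007]
```

>>> step_arm(
  increments="0 -0.08 0 0 0 0; 0 0 0 0 0 0",
)

```text
time: 14.15
tool_pos: [0.6299, -0.0093, 0.1954]
ee_rot: [3.141, 0.0, 1.495]
wrist_force: [-3.6, -0.3, -0.1]
width: 0.0337
```

```bash
python3 st.py
```

```text
t 14.15 catchx mm 10.14 lat mm 0.49 z 0.1954 yaw err 0.002 F fork -3.54 -0.57 -0.11 w 0.0337 [3.1413e+00 1.0000e-04] [0.028 0.834 0.   ]
```

>>> step_arm(
  increments="0 -0.05 0 0 0 0; 0 0 0 0 0 0",
)

```text
time: 14.35
tool_pos: [0.6299, -0.0093, 0.1954]
ee_rot: [3.14, 0.0, 1.495]
wrist_force: [-2.0, -0.1, -0.2]
width: 0.0335
```

>>> step_arm(
  increments="0 0 0 0 0 0; 0 0 0 0 0 0; 0 0 0 0 0 0; 0 0 0 0 0 0; 0 0 0 0 0 0",
  claw=-0.2,
)

```text
time: 14.85
tool_pos: [0.6297, -0.0093, 0.1953]
ee_rot: [3.141, 0.0, 1.495]
wrist_force: [0.4, -0.2, -0.6]
width: 0.0563
```

```bash
python3 st.py; python3 - <<'E'
from h import *
cv2.imwrite('pics/w4.png',snapshot('wrist')[:,:,::-1])
E
```

```text
t 14.85 catchx mm 9.94 lat mm 0.45 z 0.1953 yaw err 0.002 F fork 0.41 -0.17 -0.59 w 0.0563 [3.1408e+00 1.0000e-04] [-0.007 -0.089  0.04 ]
```

View pics/w4.png

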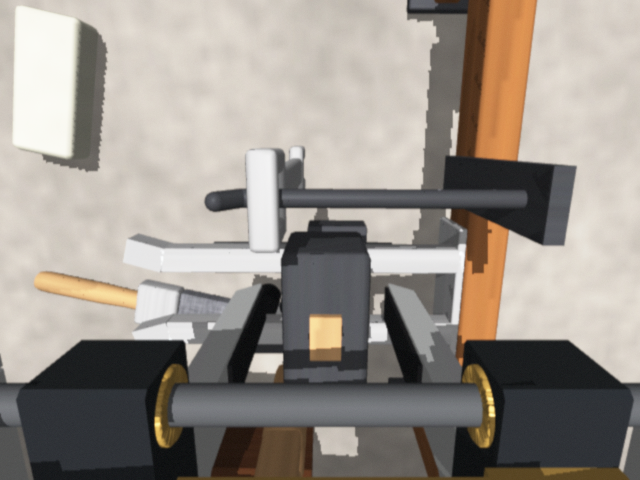

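>>> step_arm(
  increments="0 0 -1 0 0 0; 0 0 -2 0 0 0; 0 0 -3 0 0 0; 0 0 -3 0 0 0; 0 0 -3 0 0 0",
)

```text
time: 15.4
tool_pos: [0.6294, -0.0093, 0.3173]
ee_rot: [3.14, 0.0, 1.495]
wrist_force: [0.4, -0.5, -0.1]
width: 0.0565
```

>>> step_arm(
  increments="0 -3 -1 0 0 0; 0 -4 0 0 0 0; 0 -4 0 0 0 0; 0 -2 0 0 0 0; 0 0 0 0 0 0",
)

```text
time: 15.9
tool_pos: [0.4982, 0.0009, 0.3279]
ee_rot: [3.137, 0.0, 1.495]
wrist_force: [0.4, 0.4, 0.8]
width: 0.0565
```

```bash
python3 st.py; python3 - <<'E'
from h import *
o=get_obs();a=snapshot('wrist')[:,:,::-1];t=snapshot('top')[:,:,::-1];s=snapshot('scene')[:,:,::-1]
cv2.imwrite('pics/w5.png',a);cv2.imwrite('pics/s5.png',s)
A=cv2.resize(a[:,240:],(400,480));B=cv2.resize(s[180:330,170:330],(400,375),interpolation=cv2.INTER_CUBIC)
B=cv2.copyMakeBorder(B,0,105,0,0,cv2.BORDER_CONSTANT);cv2.imwrite('pics/f5.png',np.hstack([A,B]))
E
```

```text
t 15.9 catchx mm -121.99 lat mm 0.39 z 0.3279 yaw err 0.0023 F fork 0.38 0.46 0.81 w 0.0565 [3.1372e+00 2.0000e-04] [ 0.011 -0.058 -0.04 ]
```

View pics/f5.png

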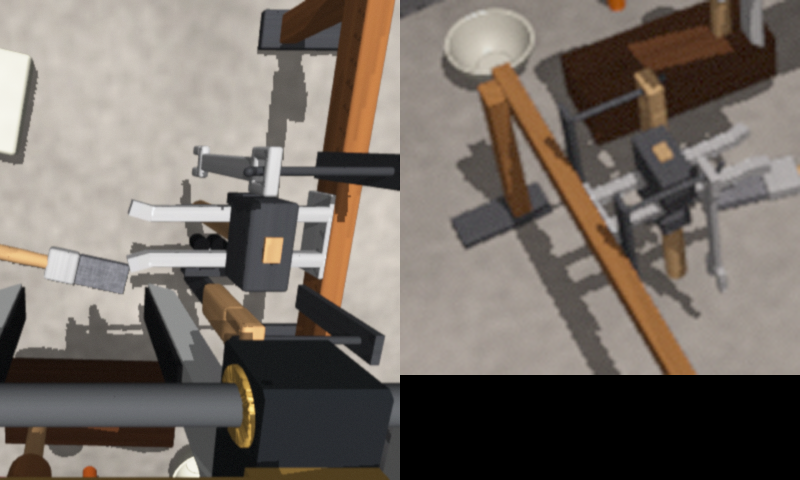

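```bash
python3 - <<'E'
from h import *
o=get_obs();C=cam('wrist',o);e=onz(C,(512,250),.232)
y=-.078;ux=np.array([np.cos(y),np.sin(y)]);print(e,(e[:2]-[.6198,-.0090])@ux*1e3)
s0=cv2.imread('pics/scene0.png').astype(int);s5=cv2.imread('pics/s5.png').astype(int)
for n,(x0,y0,x1,y1) in dict(bowl=(185,182,228,217),mallet=(285,143,310,180),brick=(365,268,400,316),driver=(435,293,455,372),carving=(380,378,440,425)).items(): print(n,np.abs(s0-s5)[y0:y1,x0:x1].mean().round(2))
print(close_job())
E
```

```text
[ 0.6323244  -0.00965472  0.232     ] 12.537333831682238
bowl 4.91
mallet 41.72
brick 3.9
driver 3.69
carving 3.46
the job is handed in; nothing more can be done
None
```

I hung the hammer head-up in the empty fork, pressed it home against the stop, let go and handed the job in at about 16 s.

- **Pick:** I gripped the steel hammer across its 34 mm and lifted it straight out of the block.
- **Slide in:** It went along the slot and past the spring catch. The sideways force rose to about 2.6 N and dropped to zero once the rollers were behind the handle.
- **Stop:** I felt it with the handle axis about 10 mm behind the catch origin, close to the 10 mm I had estimated from the picture.
- **Press:** The head was resting on the prongs and I held about 9.6 N for 0.8 s. That was also the highest reading. I eased the push down to 2 N before opening the fingers.

**Last checks:**
- The wrist picture after release shows the head square across both prongs and the rollers out again. The spanner and rasp look plumb by eye; I did not measure them.
- The top of the head read 12.5 mm behind the catch origin, against 10 mm by feel. That 2.5 mm disagreement is only slightly over the cameras' stated 2 mm. The picture taken at release showed no visible shift of the head from where it had been gripped.
- The before-and-after comparison shows only noise for the bowl, brick, driver and carving.
- The mallet patch of that comparison failed: it changed a lot (41.7 against about 4 for the others). I think the arm was in front of it, but I handed in without a clear view. The wrist picture still shows it standing in the block, and I never went near it.
- The brush I judged only by eye.

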